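# Open the bench press and lay the pressed mould in the cooling tray

### The arm

A 6-joint arm with a two-finger parallel gripper is mounted at the origin on a cart in front of the work surface, level with it; the furniture and walls round the work are solid. World frame = base frame: x ahead of the robot, y to its left, z up, the work surface at z = 0. Lengths are in mm, angles in rad, forces in N, time in s.
With the tool pointing down it reaches from about 325 to 875 mm from the base axis. Payload 4.4 kg.
Tool frame: the origin (TCP) lies midway between the tips of the shut fingers; the grasp point (between the pads) lies 19 mm behind it; z points along the fingers, y is the line along which they close (so a half turn about z gives the same grasp; the last joint's range is limited). The gripper opens to 85 mm and grips with 20 to 120 N. Pads are 22 mm wide; open, the fingers measure 114 mm over their backs; the gripper's body (76 mm by 85 mm) begins 54 mm behind the grasp point. The pads swing forward as they close: fully open they stand 13 mm farther back than shut.
Start: joints at [-1.421, 0.207, 1.542, -0, 1.393, -0.15], TCP at [169.802, -549.358, 231.282] pointing down, gripper open.
Joint ranges: [-2.73, 2.73], [-0.86, 2.22], [0.23, 2.46], [-1.11, 4.25], [0.08, 2.63], [-2.82, 2.82]. Speed limits (rad/s): [2.79, 2.79, 3.14, 3.14, 3.14, 3.14].

### API

Orientations are given as a rotation vector (axis times angle).
In Python, from cell import robot gives the robot as it stands.
- The arm moves only by the tool send_rows, never from a script. Its argument "steps" is a list of rows, each an object with "travel": the shift along the world's x, y, z as a fraction of full scale, a list of three; "angular": the turn, a rotation vector about the world's x, y, z as a fraction of full scale, a list of three; "fingers": the finger opening in mm, from 0 to 85.4. A call has 1 to 5 rows; each row is the pose to reach, as a shift and turn from the pose commanded when the call began, turning the shorter way round; what a row does not reach only later rows make up. Full scale, the value 1, is 0.5 m for a shift and 360 degrees for a turn. A row lasts 1/12 s, in which the tool goes at most 41.7 mm and 7.16 degrees, less where a joint would pass 70% of its speed; a pose out of reach is approached as far as the arm can. A call with a number of a shift or a turn outside -1 to 1 is refused whole. A call with a gripper value outside its range is refused whole. The fingers move at their own pace and stop on an object; the grip force is fixed at half the most. Time passes only in rows, so rows that repeat a pose let the fingers close. It gives the time, the measured TCP pose, the force, the opening and the grip force at its end, in the units of the state.
- robot.get_state(): the state, without advancing time (a new reading comes with each control period).
- robot.snapshot(name): name is "side" or "top" or "wrist"; returns a dict with "color" (480x640x3 uint8, blue, green, red), "K" (3x3 intrinsics, pixels), "T" (4x4, takes a point from camera to world coordinates). Camera axes: x right, y down, z forward; pixel columns grow to the right and rows downward; lengths in mm; the calibration is good to about 2 mm. A picture is of the moment at which its call begins. There is no depth.
- robot.job_done(): hands the job in; it is judged then, once.
The state is a dict: "time": time; "joints": joint angles; "qd": joint speeds; "joint_efforts": joint torques, N m; "tcp_pos": TCP position; "ee_rot": TCP orientation; "wrist_force": force on the tool from outside, world axes, zero at the start; "moment": the same for the moment, N m; "width": finger opening in mm; "grasp_force": force on a finger pad.
Only numpy, scipy, OpenCV 4.12 (cv2) and the standard library are available. Lean on these libraries where they do the work, as an engineer would, in place of code of your own. Each camera call takes 0.05 s, during which the arm holds its last target. There are 200 camera calls.

### The job

Unload the small bench press: lift its clear drop guard by the ball knob on top of the slotted stay bar and hook the bar's notch on the stud so that the guard stays up by itself, never letting the guard fall. Then draw the shuttle all the way out by its ball knob, take the mould off it and lay it flat in the free lane of the cooling tray, the same way round as the mould already there, with its tab in the slot of the lane's end rail. Leave the guard hooked up, the shuttle out and everything else where it stands.

Things in the scene. Friction and masses are not known exactly. Their poses are not given: they have to be found in the camera images.
- press: Grey bench screw press, fixed, 164 mm wide, 167 deep, 218 high with its black hand wheel. Its origin lies on the worktop in front of it, on its middle line; its own x axis runs from there into the press (base from x = 138 to 305 mm), z up, +y is the side with the stay bar. Uprights and brackets at x = 141 to 178 mm, y = +-56 to 83 mm are 213 mm high.
- guard (a joint): Height of the clear drop guard (panel at the press's x = 132 to 140 mm, y within +-76 mm, z = 34 to 136 mm when down): 0 m down, 0.082 m at its upper stop. It slides straight up on two rods, weighs 0.57 kg with its bar and falls when let go. Hooked up it rests at about 0.053 m.
- stay (a joint): Swing of the stay bar about its pivot on the guard, rad: 0 upright, positive as its top swings back (to the press's +x); it swings freely. Steel bar 5 mm thick, 46 wide, in the press's x-z plane at y = 98.5 mm; pivot at x = 155 mm, z = 52 mm + guard height. To hook: raise the guard 0.073 to 0.082 m, swing the bar back 0.31 to 0.34 rad, let down; it then rests at about 0.25 rad.
- stay_knob (a point): Centre of the black ball knob, 32 mm across, on top of the stay bar, 200 mm above its pivot, on a 9 mm stem; 252 mm high with the guard down. Held with the fingers on its two sides along the press's y axis it can turn between them as the bar swings.
- stay_stud (a point): Fixed steel stud, 10 mm thick, 192 mm high, straight above the bar's pivot; it runs in the bar's J-slot (14 mm wide). Measured along the bar from its pivot: guard down, the stud is 140 mm up; at its lower end the slot turns to the bar's front edge (-x) round a tongue that ends 74 mm up, and rises as a closed notch, centred 20 mm in front of the slot, to 90 mm up.
- shuttle (a joint): How far the shuttle, an aluminium plate 218 x 58 mm, top face 29 mm above the worktop, is drawn out of the press's front (-x), m: 0 in, 0.135 at its front stop. About 2 N move it; it stays where it is left. With the guard down the guard holds the mould in.
- shuttle_knob (a point): Centre of the black ball knob, 30 mm across, on a 10 mm stem on the middle of the shuttle's front end, 62 mm above the worktop, moving with the shuttle; 52 mm in front of the guard when the shuttle is in, 187 mm when out.
- mould_a: Mould to unload: steel block 80 x 46 x 36 mm, 0.4 kg, with a tab 18 x 22 x 10 mm low on one end. Origin: centre of the block's underside; x along its length, tab on the -x end, z up. It stands on the shuttle, tab toward the knob, between end rails 10 mm high, 3 mm of play; its long sides are free. Shuttle out, its middle is 56 mm in front of the guard.
- mould_a_tab (a point): Tip of mould_a's tab, 58 mm from the block's middle, 5 mm above its underside.
- mould_b: An equal mould already lying in the tray's other lane, tab in the slot; same origin and axes. To be left alone.
- mould_b_tab (a point): Tip of mould_b's tab, 58 mm from the block's middle.
- tray: Fixed aluminium cooling tray, 132 x 206 mm, plate top at 6 mm, sides 15 mm high. Origin: centre of its footprint; -x is its front. Lanes along x, at y = +50 mm (free) and -50 mm (mould_b), each between end rails 10 mm high, 3 mm of play: the front rail has a 28 mm slot for the tab, the rear one none. 54 mm free between two moulds, 27 mm to the tray's side.
- free_lane (a point): Where the middle of the mould's underside belongs in the free lane, on the tray's plate, 6 mm above the worktop; axes as the tray's.
- salt_jar: Bystander: round jar with white lid, 52 mm across, 62 mm high, in front of the blue instrument. Origin: centre of its underside.
- slide_box: Bystander: white box 30 x 82 x 28 mm lying to the right of the tray. Origin: centre of its underside.

How it is judged (in metres and radians):
On the way, in this order (a step that is already met when the one before it is completed fails the run):
1. the guard hangs by its stay bar on the stud, let go by the fingers (value of joint guard between 0.045 and 0.061 m and value of joint stay between 0.18 and 0.32 rad and contact force between the fingers and press below 0.3 N and value of joint shuttle below 0.06 m), for 0.2 s.
2. the shuttle is drawn out to its front stop, the mould on it, under the hooked guard (value of joint shuttle above 0.122 m and value of joint guard above 0.045 m and z of mould_a in the frame of press below 0.04 m and horizontal distance between mould_a and shuttle_knob below 0.15 m), for 0.1 s.
At the end, for the whole second after the job is handed in: Guard hanging by its notched bar on the stud (0.045 to 0.061 m up, bar at 0.18 to 0.32 rad); shuttle out at least 0.115 m; mould_a at rest, flat in the free lane (within 8 mm of its middle, 0.15 rad), tab to the front like that of mould_b, which has moved under 12 mm (value of joint guard between 0.045 and 0.061 m and value of joint stay between 0.18 and 0.32 rad and value of joint shuttle above 0.115 m and horizontal distance between mould_a and free_lane below 0.008 m and z of mould_a in the frame of tray below 0.009 m and angle between mould_a's own z axis and vertical below 0.05 rad and x of mould_a_tab in the frame of tray below -0.04 m and angle between the x axis of mould_a and the x axis of tray, either way round below 0.15 rad and linear speed of mould_a below 0.02 m/s and horizontal distance between mould_a and mould_b above 0.085 m and distance of mould_b from where it was at the start of the episode below 0.012 m and angle between mould_b's own z axis and vertical below 0.08 rad); the robot touches nothing.
It fails at once if the guard is let fall (faster than 0.45 m/s) (velocity of joint guard below -0.45 m/s).
It fails at once if a mould is tipped over (angle between any of mould_a, mould_b's own z axis and vertical above 0.6 rad).
It fails at once if a bystander is knocked over or pushed away by more than 30 mm (distance of any of salt_jar, slide_box from where it was at the start of the episode above 0.03 m or angle between salt_jar's own z axis and vertical above 0.5 rad).
It also fails if it takes over 59 s, if anything falls off the work surface, if the arm or the gripper's body presses on something with over 40 N, if the wrist force passes 120 N, or if a joint passes its speed limit or range.

## Working session

There is one attempt and no reset: what is moved stays moved. The work goes in short steps, Python scripts to look and compute and a tool call to move; the robot and the scene stay as the last step left them, time stands still between calls to the robot, and variables do not carry over. Pictures are saved under pics/ and viewed, at most 10 in all, crops included, and the job is handed in when it is done.

Besides the shell and the picture viewer there is one more tool, called after ">>>" as name([rows], argument=value, ...), one row to a line, values as JSON. send_rows: Moves the arm, as the interface text tells. Its arguments: {"type":"object","properties":{"steps":{"type":"array","items":{"type":"object","properties":{"travel":{"type":"array","items":{"type":"number","minimum":-1,"maximum":1}},"angular":{"type":"array","items":{"type":"number","minimum":-1,"maximum":1}},"fingers":{"type":"number"}}}}},"required":["steps"]}

```bash
mkdir -p pics
cat > h.py <<'E'
import numpy as np, cv2
from cell import robot
def snap(n,f):
    s=robot.snapshot(n); cv2.imwrite(f'pics/{f}.png',s['color']); np.savez(f'pics/{f}.npz',K=s['K'],T=s['T']); return s
def px(f,u,v,z):
    d=np.load(f'pics/{f}.npz'); r=d['T'][:3,:3]@np.linalg.solve(d['K'],[u,v,1.]); c=d['T'][:3,3]
    return c+r*(z-c[2])/r[2]
def proj(f,p):
    d=np.load(f'pics/{f}.npz'); q=d['T'][:3,:3].T@(np.array(p)-d['T'][:3,3]); q=d['K']@q; return q[:2]/q[2]
E
python3 -c "
from h import *
for n in ['side','top']:
    s=snap(n,n+'0'); print(n,s['T'].round(3).tolist(),s['K'].round(1).tolist())
print(robot.get_state())"
```

```text
side [[-0.766, -0.403, 0.501, -282.343], [-0.643, 0.499, -0.581, 836.131], [-0.016, -0.767, -0.641, 1133.314], [0.0, 0.0, 0.0, 1.0]] [[537.8, 0.0, 316.7], [0.0, 537.8, 246.9], [0.0, 0.0, 1.0]]
top [[0.369, -0.887, 0.278, 80.171], [-0.93, -0.351, 0.112, -208.168], [-0.002, -0.299, -0.954, 1503.774], [0.0, 0.0, 0.0, 1.0]] [[603.3, 0.0, 309.6], [0.0, 603.3, 240.1], [0.0, 0.0, 1.0]]
{'time': 0.1, 'joints': array([-1.42149267e+00,  2.07359483e-01,  1.54283240e+00,  1.22533111e-05,
        1.39353286e+00, -1.50509042e-01]), 'qd': array([-2.78433280e-05, -1.74067733e-03, -3.75149225e-03, -1.47976378e-03,
        6.78758152e-04, -1.35044582e-04]), 'joint_efforts': array([ 1.91145427e-04, -3.84090400e+01, -2.92547196e+01, -1.91273407e-04,
        4.83758398e-03, -3.13094404e-06]), 'tcp_pos': array([ 169.70355814, -548.65218911,  230.21777106]), 'ee_rot': array([-3.10425225e+00, -4.68861036e-01, -2.09464628e-05]), 'wrist_force': array([-0.55684839,  0.1518737 ,  0.02047949]), 'moment': array([ 0.06663598,  0.01951701, -0.0248984 ]), 'grasp_force': 0.0, 'width': 85.24257655157903}
```

View pics/side0.png

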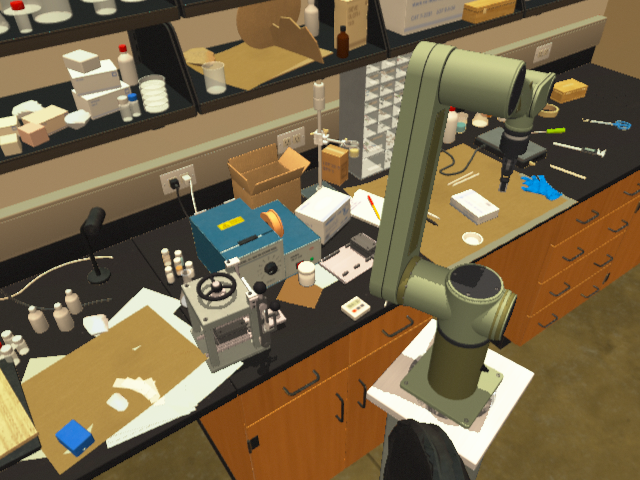

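View pics/top0.png

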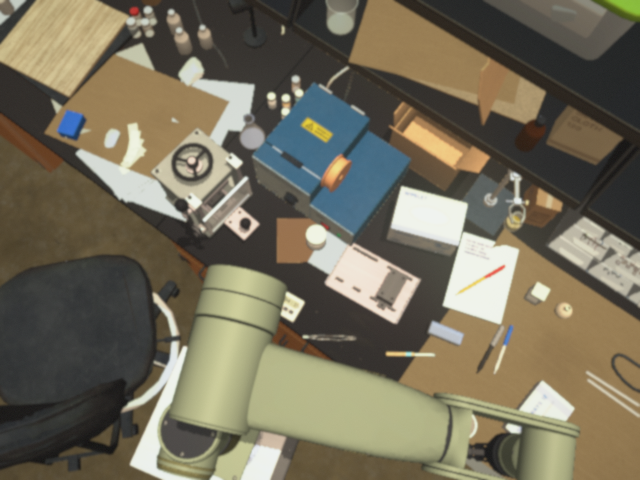

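```bash
python3 -c "
import cv2
a=cv2.imread('pics/side0.png')[200:360,170:390]; cv2.imwrite('pics/side0c.png',cv2.resize(a,(770,560),interpolation=cv2.INTER_CUBIC))
b=cv2.imread('pics/top0.png')[110:335,145:445]; cv2.imwrite('pics/top0c.png',cv2.resize(b,(780,585),interpolation=cv2.INTER_CUBIC))"
```

```text
(no output)
```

View pics/side0c.png

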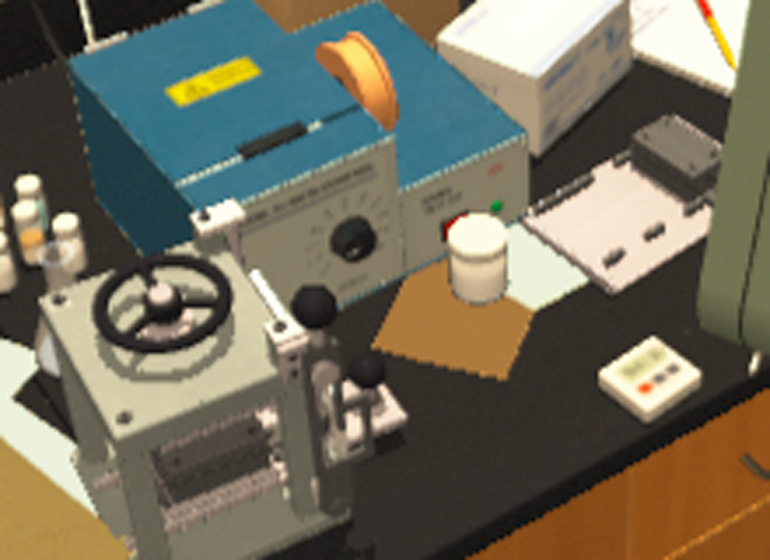

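View pics/top0c.png

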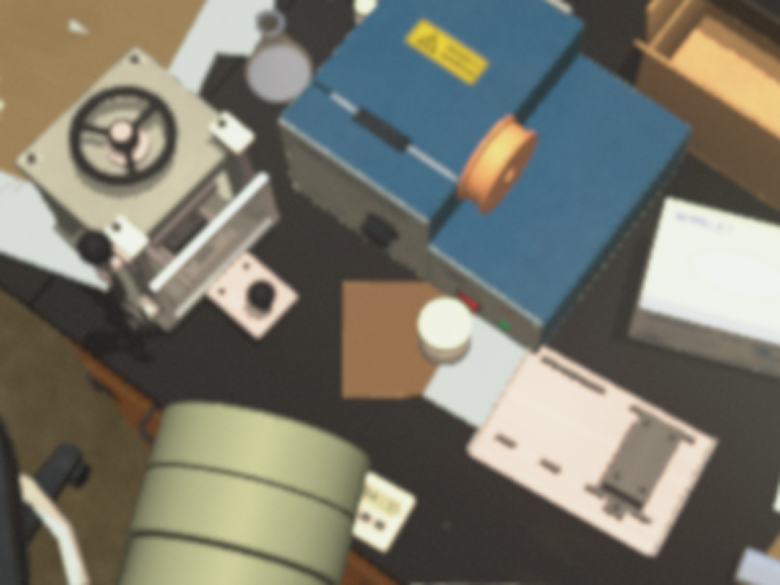

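```bash
cat >> h.py <<'E'
def tri(obs):
    A=[];b=[]
    for f,u,v in obs:
        d=np.load(f'pics/{f}.npz'); r=d['T'][:3,:3]@np.linalg.solve(d['K'],[u,v,1.]); r/=np.linalg.norm(r)
        P=np.eye(3)-np.outer(r,r); A.append(P); b.append(P@d['T'][:3,3])
    A=np.vstack(A);b=np.hstack(b); x=np.linalg.lstsq(A,b,rcond=None)[0]; return x.round(1),np.linalg.norm(A@x-b).round(1)
E
python3 -c "
from h import *
t=lambda u,v:(145+u/2.6,110+v/2.6)
s=lambda u,v:(170+u/3.5,200+v/3.5)
print('stay',tri([('top0',*t(96,248)),('side0',*s(316,306))]),px('top0',*t(96,248),252))
print('shk',tri([('top0',*t(261,295)),('side0',*s(367,372))]),px('top0',*t(261,295),62))
for n,p in dict(TL=(542,347),R=(717,440),B=(655,556),L=(469,452)).items(): print(n,px('top0',*t(*p),8))
for n,p in dict(b1=(505,440),b2=(550,466),bar1=(542,360),bar2=(604,391)).items(): print(n,px('top0',*t(*p),16))
print('side tray L',px('side0',*s(527,212),15),px('side0',*s(610,288),0))
for n,p in dict(ra=(232,118),br1=(122,238),gl=(268,178),gr=(155,287)).items(): print(n,px('top0',*t(*p),213 if n[0] in 'rb' else 136))
for n,p in dict(l=(80,243)).items(): pass
print('shuttle corners',[px('top0',*t(*p),29) for p in ((298,297),(258,338))])
print('jar',px('top0',*t(445,325),62),'mb',[px('top0',*t(*p),42) for p in ((637,412),(683,432),(603,482),(652,503))])
"
```

```text
stay (array([415.9, 232.6, 249.8]), np.float64(0.1)) [415.23597544 231.84067464 252.        ]
shk (array([482.6, 129.7,  58.6]), np.float64(1.0)) [480.94046774 128.58116375  62.        ]
TL [ 548.79293753 -141.34811709    8.        ]
R [ 522.52666813 -333.83869662    8.        ]
B [ 392.31494446 -314.8770473     8.        ]
L [ 421.89524648 -112.43674878    8.        ]
b1 [ 444.15015509 -141.22397885   16.        ]
b2 [ 436.00572354 -190.95729873   16.        ]
bar1 [ 533.66632632 -146.39552827   16.        ]
bar2 [ 526.2775366  -214.16766435   16.        ]
side tray L [ 539.0451469  -134.01636011   15.        ] [ 430.08671888 -115.41682549    0.        ]
ra [584.33786995 184.91875003 213.        ]
br1 [442.61892616 228.27174466 213.        ]
gl [570.02450936 151.67840279 136.        ]
gr [431.50068564 205.47349713 136.        ]
shuttle corners [array([501.71925041, 101.25438864,  29.        ]), array([447.89629265, 121.19079773,  29.        ])]
jar [518.23989149 -48.91222159  62.        ] mb [array([ 510.42731432, -250.65241923,   42.        ]), array([ 507.95926062, -298.19670165,   42.        ]), array([ 433.74776124, -243.40975808,   42.        ]), array([ 431.75200765, -293.29199027,   42.        ])]
```

>>> send_rows([
  {"travel": [0.174,0.234,0.074],"angular": [0,0,0.048],"fingers": 80},
  {"travel": [0.174,0.234,0.074],"angular": [0,0,0.048],"fingers": 80},
  {"travel": [0.174,0.234,0.074],"angular": [0,0,0.048],"fingers": 80},
  {"travel": [0.174,0.234,0.074],"angular": [0,0,0.048],"fingers": 80},
])

```text
time: 0.43
tcp_pos: [258.3, -429.6, 268.6]
ee_rot: [-2.998, -0.935, -0.002]
wrist_force: [0.1, -0.2, -0.1]
width: 79.9
grasp_force: 0.0
```

>>> send_rows([
  {"travel": [0.174,0.234,0.074],"angular": [0,0,0.048],"fingers": 80},
  {"travel": [0.174,0.234,0.074],"angular": [0,0,0.048],"fingers": 80},
  {"travel": [0.174,0.234,0.074],"angular": [0,0,0.048],"fingers": 80},
  {"travel": [0.174,0.234,0.074],"angular": [0,0,0.048],"fingers": 80},
])

```text
time: 0.77
tcp_pos: [345.4, -312.4, 306.1]
ee_rot: [2.824, 1.376, 0.002]
wrist_force: [0.2, -0.9, 0.3]
width: 80.2
grasp_force: 0.0
```

>>> send_rows([
  {"travel": [0.174,0.234,0.074],"angular": [0,0,0.048],"fingers": 80},
  {"travel": [0.174,0.234,0.074],"angular": [0,0,0.048],"fingers": 80},
  {"travel": [0.174,0.234,0.074],"angular": [0,0,0.048],"fingers": 80},
  {"travel": [0.174,0.234,0.074],"angular": [0,0,0.048],"fingers": 80},
])

```text
time: 1.1
tcp_pos: [432.4, -195.4, 343.2]
ee_rot: [2.585, 1.785, 0.003]
wrist_force: [-0.4, 0.2, 0.5]
width: 80.1
grasp_force: 0.0
```

>>> send_rows([
  {"travel": [0,0.4,0],"fingers": 60},
  {"travel": [0,0.4,0],"fingers": 60},
  {"travel": [0,0.4,0],"fingers": 60},
  {"travel": [0,0.4,0],"fingers": 60},
  {"travel": [0,0.4,0],"fingers": 60},
])

```text
$.steps[0]: bad value
```

>>> send_rows([
  {"travel": [0,0.4,0],"fingers": 60},
  {"travel": [0,0.4,0],"fingers": 60},
  {"travel": [0,0.4,0],"fingers": 60},
  {"travel": [0,0.4,0],"fingers": 60},
  {"travel": [0,0.4,0],"fingers": 60},
])

```text
$.steps[0]: bad value
```

```bash
python3 -c "
from h import *
s=snap('wrist','w1'); print(s['T'].round(3).tolist()); st=robot.get_state(); print(st['tcp_pos'],st['ee_rot'],st['joints'])
print(proj('w1',[416,232,251]),proj('w1',[481.5,129,62]))"
```

```text
[[0.935, -0.34, -0.1, 459.513], [-0.354, -0.895, -0.272, -126.757], [0.003, 0.29, -0.957, 485.397], [0.0, 0.0, 0.0, 1.0]]
[ 434.44309592 -193.2074026   344.3200974 ] [2.58221838 1.78718142 0.00846425] [-0.60387798 -0.0799248   1.6144723   0.00461325  1.60399712 -0.2437447 ]
[-146.38280771 -799.36160673] [ 244.39319383 -151.31322155]
```

View pics/w1.png

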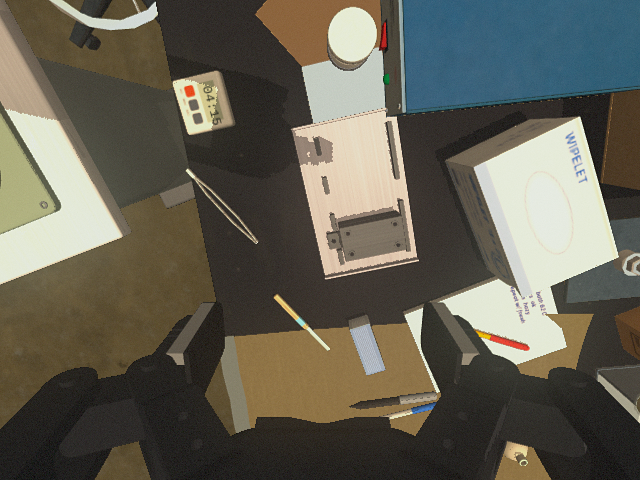

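>>> send_rows([
  {"travel": [0,0.4,0],"angular": [0,0,0],"fingers": 60},
  {"travel": [0,0.4,0],"angular": [0,0,0],"fingers": 60},
  {"travel": [0,0.4,0],"angular": [0,0,0],"fingers": 60},
  {"travel": [0,0.4,0],"angular": [0,0,0],"fingers": 60},
  {"travel": [0,0.4,0],"angular": [0,0,0],"fingers": 60},
])

```text
time: 1.57
tcp_pos: [429.9, 4.0, 341.8]
ee_rot: [-2.587, -1.78, 0.0]
wrist_force: [-0.0, -0.8, -0.5]
width: 59.9
grasp_force: 0.0
```

>>> send_rows([
  {"travel": [0,0.3,0],"angular": [0,0,0],"fingers": 60},
  {"travel": [0,0.3,0],"angular": [0,0,0],"fingers": 60},
  {"travel": [0,0.3,0],"angular": [0,0,0],"fingers": 60},
  {"travel": [0,0.3,0],"angular": [0,0,0],"fingers": 60},
  {"travel": [0,0.3,0],"angular": [0,0,0],"fingers": 60},
])

```text
time: 1.98
tcp_pos: [429.8, 155.6, 341.7]
ee_rot: [-2.581, -1.787, -0.0]
wrist_force: [0.5, -0.3, 0.8]
width: 60.0
grasp_force: 0.0
```

```bash
python3 -c "
from h import *
for p in ((293,128),(397,116),(417,261),(325,278)): print(px('w1',*p,15))
for p in ((341,217),(403,212),(405,250),(341,256)): print('mb',px('w1',*p,42))
print('rails',[px('w1',*p,16) for p in ((318,146),(325,184),(393,150))])
s=snap('wrist','w2'); st=robot.get_state(); print(st['tcp_pos'],st['ee_rot'],st['joints'])
print(proj('w2',[416,232,251]),proj('w2',[481.5,129,62]))"
```

```text
[ 428.18038568 -111.17401548   15.        ]
[ 552.15965257 -143.19097295   15.        ]
[ 521.58604123 -332.73493236   15.        ]
[ 394.87115519 -311.40135124   15.        ]
mb [ 446.03994564 -231.30447365   42.        ]
mb [ 520.1167098  -252.63944197   42.        ]
mb [ 507.90257664 -301.06624804   42.        ]
mb [ 428.55185845 -279.59255871   42.        ]
rails [array([ 449.30729318, -142.08667867,   16.        ]), array([ 440.82130468, -189.36221202,   16.        ]), array([ 535.25718316, -179.84735204,   16.        ])]
[430.08728367 153.40414919 341.60711782] [-2.58417619e+00 -1.78551534e+00  2.00689421e-03] [ 1.52732516e-01 -1.18234110e-01  1.65474013e+00 -4.70058808e-05
  1.60648427e+00  5.14285741e-01]
[255.38737235 143.02200131] [370.53874063 202.74854159]
```

View pics/w2.png

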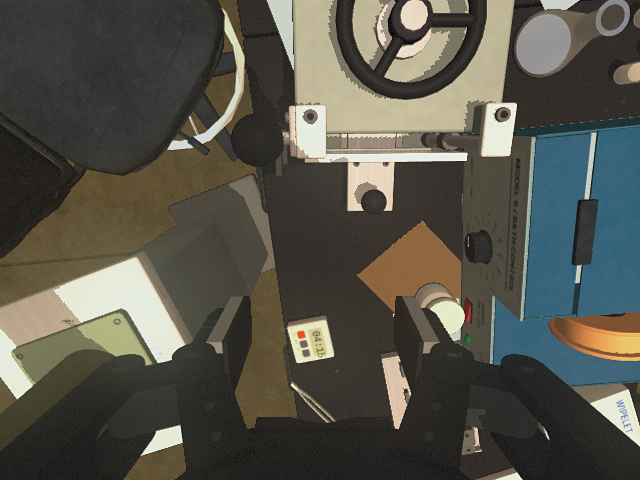

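```bash
python3 -c "
from h import *
t=lambda u,v:(145+u/2.6,110+v/2.6)
s=lambda u,v:(170+u/3.5,200+v/3.5)
print('w',px('w2',258,139,252),px('w2',373,201,62))
print('stay',tri([('top0',*t(96,248)),('side0',*s(316,306)),('w2',258,139)]))
print('shk',tri([('top0',*t(261,295)),('side0',*s(367,372)),('w2',373,201)]))
a,b=px('w2',300,161,136),px('w2',467,160,136);print(a,b,np.degrees(np.arctan2(*(a-b)[1::-1])))
a,b=px('w2',326,157,213),px('w2',480,155,213);print(a,b,np.degrees(np.arctan2(*(a-b)[1::-1])))
"
```

```text
w [418.63059211 233.5827164  252.        ] [484.84793173 129.94998546  62.        ]
stay (array([416.9, 233. , 248.7]), np.float64(1.9))
shk (array([483.8, 129.3,  57.5]), np.float64(2.1))
[428.10013326 206.3661431  136.        ] [574.27041758 152.2737491  136.        ] 159.69228929273456
[453.23996164 206.272093   213.        ] [558.03916285 168.29941629 213.        ] 160.08265082933968
```

>>> send_rows([
  {"travel": [-0.025,0.159,-0.06],"angular": [0,0,0],"fingers": 56},
  {"travel": [-0.025,0.159,-0.06],"angular": [0,0,0],"fingers": 56},
  {"travel": [-0.025,0.159,-0.06],"angular": [0,0,0],"fingers": 56},
  {"travel": [-0.025,0.159,-0.06],"angular": [0,0,0],"fingers": 56},
])

```text
time: 2.37
tcp_pos: [417.2, 231.1, 310.5]
ee_rot: [-2.586, -1.782, 0.006]
wrist_force: [0.5, -0.0, 0.1]
width: 56.0
grasp_force: 0.0
```

```bash
python3 -c "
from h import *
s=snap('wrist','w3'); st=robot.get_state(); print(st['tcp_pos'],st['ee_rot'],st['joints'])
print(proj('w3',[417.5,233,252]))"
```

```text
[418.08440847 230.21835775 311.48670629] [ 2.58801361  1.77996954 -0.00354687] [ 3.22517612e-01 -5.78965816e-02  1.65951539e+00 -1.15773837e-03
  1.54199104e+00  6.88401131e-01]
[319.18507532 259.11476702]
```

>>> send_rows([
  {"travel": [0,0.004,-0.06],"angular": [0,0,0],"fingers": 56},
  {"travel": [0,0.004,-0.12],"angular": [0,0,0],"fingers": 56},
  {"travel": [0,0.004,-0.16],"angular": [0,0,0],"fingers": 56},
  {"travel": [0,0.004,-0.16],"angular": [0,0,0],"fingers": 56},
])

```text
time: 2.75
tcp_pos: [416.0, 230.0, 227.9]
ee_rot: [-2.59, -1.775, 0.014]
wrist_force: [-0.3, -0.3, 0.1]
width: 56.1
grasp_force: 0.0
```

>>> send_rows([
  {"travel": [0,0,0],"angular": [0,0,0],"fingers": 20},
  {"travel": [0,0,0],"angular": [0,0,0],"fingers": 20},
  {"travel": [0,0,0],"angular": [0,0,0],"fingers": 20},
  {"travel": [0,0,0],"angular": [0,0,0],"fingers": 20},
  {"travel": [0,0,0],"angular": [0,0,0],"fingers": 20},
])

```text
time: 3.17
tcp_pos: [416.6, 234.1, 234.4]
ee_rot: [-2.585, -1.777, 0.002]
wrist_force: [-8.1, 2.5, 2.0]
width: 29.0
grasp_force: 58.9
```

```bash
python3 -c "
from h import *
st=robot.get_state(); print(st)"
```

```text
{'time': 3.1667, 'joints': array([ 0.32778292, -0.00442003,  1.76645874,  0.00433263,  1.38209414,
        0.69342471]), 'qd': array([ 0.00118635,  0.00085716, -0.00145975, -0.00167944, -0.00296548,
       -0.00230213]), 'joint_efforts': array([ -3.16237472, -28.02722454, -31.38332605,  -1.70156099,
        -2.21132174,  -0.04485101]), 'tcp_pos': array([416.59499432, 234.13087723, 234.35163108]), 'ee_rot': array([-2.58507275e+00, -1.77678396e+00,  2.02384969e-03]), 'wrist_force': array([-8.12823433,  2.4503903 ,  1.97560688]), 'moment': array([ 0.53570103,  1.52135899, -0.04343457]), 'grasp_force': 58.90908658504486, 'width': 28.99861197209391}
```

>>> send_rows([
  {"travel": [0,0,0],"angular": [0,0,0],"fingers": 48},
  {"travel": [0.002,0.001,-0.012],"angular": [0,0,0],"fingers": 48},
  {"travel": [0.002,0.001,-0.012],"angular": [0,0,0],"fingers": 48},
  {"travel": [0.002,0.001,-0.012],"angular": [0,0,0],"fingers": 48},
])

```text
time: 3.5
tcp_pos: [420.2, 233.5, 227.1]
ee_rot: [2.589, 1.779, 0.003]
wrist_force: [0.5, -0.8, -0.2]
width: 48.0
grasp_force: 0.0
```

>>> send_rows([
  {"travel": [0,0,0],"angular": [0,0,0],"fingers": 20},
  {"travel": [0,0,0],"angular": [0,0,0],"fingers": 20},
  {"travel": [0,0,0],"angular": [0,0,0],"fingers": 20},
  {"travel": [0,0,0],"angular": [0,0,0],"fingers": 20},
  {"travel": [0,0,0],"angular": [0,0,0],"fingers": 20},
])

```text
time: 3.92
tcp_pos: [417.0, 235.3, 227.6]
ee_rot: [-2.584, -1.777, 0.004]
wrist_force: [-8.3, 3.2, 10.4]
width: 29.7
grasp_force: 58.4
```

```bash
python3 -c "
from h import *
snap('wrist','w4');st=robot.get_state(); print(st['tcp_pos'],st['width'],st['wrist_force'],proj('w4',[417.5,233,252]))"
```

```text
[416.96363735 235.29512721 227.63838067] 29.763785309911373 [-9.3134725   2.71528185 10.57810588] [321.69429922 345.06674073]
```

View pics/w4.png

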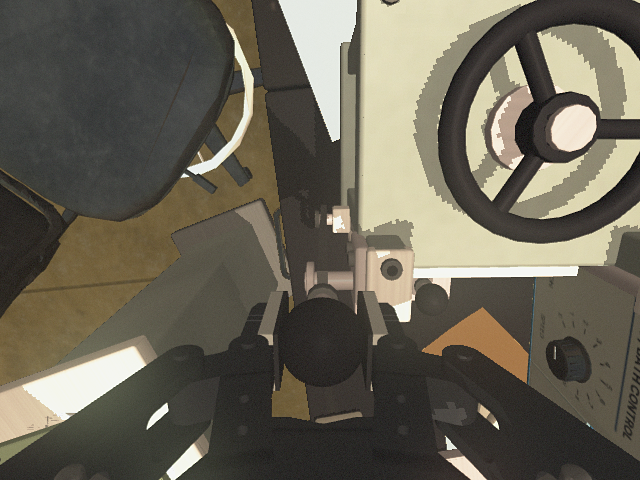

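>>> send_rows([
  {"travel": [0,0,0.005],"angular": [0,0,0],"fingers": 20},
  {"travel": [0,0,0.01],"angular": [0,0,0],"fingers": 20},
  {"travel": [0,0,0.015],"angular": [0,0,0],"fingers": 20},
  {"travel": [0,0,0.02],"angular": [0,0,0],"fingers": 20},
  {"travel": [0,0,0.02],"angular": [0,0,0],"fingers": 20},
])

```text
time: 4.38
tcp_pos: [416.3, 233.9, 234.5]
ee_rot: [-2.585, -1.777, 0.01]
wrist_force: [-5.5, 2.6, -5.1]
width: 29.2
grasp_force: 59.6
```

>>> send_rows([
  {"travel": [0,0,0.03],"angular": [0,0,0],"fingers": 20},
  {"travel": [0,0,0.06],"angular": [0,0,0],"fingers": 20},
  {"travel": [0,0,0.09],"angular": [0,0,0],"fingers": 20},
  {"travel": [0,0,0.115],"angular": [0,0,0],"fingers": 20},
  {"travel": [0,0,0.13],"angular": [0,0,0],"fingers": 20},
])

```text
time: 4.8
tcp_pos: [416.4, 234.2, 300.4]
ee_rot: [-2.584, -1.778, 0.01]
wrist_force: [-7.4, 3.3, -7.0]
width: 29.2
grasp_force: 60.5
```

>>> send_rows([
  {"travel": [0,0,0.006],"angular": [0,0,0],"fingers": 20},
  {"travel": [0,0,0.01],"angular": [0,0,0],"fingers": 20},
  {"travel": [0,0,0.01],"angular": [0,0,0],"fingers": 20},
])

```text
time: 5.05
tcp_pos: [416.4, 234.1, 304.7]
ee_rot: [-2.584, -1.778, 0.01]
wrist_force: [-7.5, 2.6, -4.3]
width: 29.4
grasp_force: 60.5
```

```bash
python3 -c "
from h import *
snap('side','s4');st=robot.get_state(); print(st['tcp_pos'],st['width'],st['wrist_force'])"
```

```text
[416.41706201 234.09292406 304.51912188] 29.294793495080885 [-7.08411646  3.72743582 -5.17807896]
```

>>> send_rows([
  {"travel": [0,0,0.004],"angular": [0,0,0],"fingers": 20},
  {"travel": [0,0,0.006],"angular": [0,0,0],"fingers": 20},
  {"travel": [0,0,0.006],"angular": [0,0,0],"fingers": 20},
])

```text
time: 5.35
tcp_pos: [416.3, 234.0, 307.2]
ee_rot: [-2.584, -1.778, 0.011]
wrist_force: [-6.2, 2.0, -5.2]
width: 29.2
grasp_force: 60.5
```

>>> send_rows([
  {"travel": [0,0,0.004],"angular": [0,0,0],"fingers": 20},
  {"travel": [0,0,0.006],"angular": [0,0,0],"fingers": 20},
  {"travel": [0,0,0.006],"angular": [0,0,0],"fingers": 20},
])

```text
time: 5.6
tcp_pos: [416.3, 233.9, 309.9]
ee_rot: [-2.584, -1.778, 0.012]
wrist_force: [-5.6, 1.9, -5.5]
width: 29.3
grasp_force: 60.5
```

>>> send_rows([
  {"travel": [0,0,0.004],"angular": [0,0,0],"fingers": 20},
  {"travel": [0,0,0.004],"angular": [0,0,0],"fingers": 20},
])

```text
time: 5.77
tcp_pos: [416.0, 233.3, 310.1]
ee_rot: [-2.585, -1.778, 0.015]
wrist_force: [-5.5, 1.8, -15.2]
width: 29.1
grasp_force: 61.0
```

>>> send_rows([
  {"travel": [0,0,-0.01],"angular": [0,0,0],"fingers": 20},
  {"travel": [0.011,0.03,-0.011],"angular": [0,0,0],"fingers": 20},
  {"travel": [0.022,0.06,-0.015],"angular": [0,0,0],"fingers": 20},
  {"travel": [0.0335,0.09,-0.022],"angular": [0,0,0],"fingers": 20},
  {"travel": [0.042,0.112,-0.028],"angular": [0,0,0],"fingers": 20},
])

```text
time: 6.18
tcp_pos: [437.2, 290.3, 298.6]
ee_rot: [-2.584, -1.78, 0.013]
wrist_force: [-11.3, 1.1, -4.3]
width: 29.1
grasp_force: 60.7
```

>>> send_rows([
  {"travel": [0.003,0.008,-0.002],"angular": [0,0,0],"fingers": 20},
  {"travel": [0.003,0.008,-0.002],"angular": [0,0,0],"fingers": 20},
  {"travel": [0.003,0.008,-0.002],"angular": [0,0,0],"fingers": 20},
])

```text
time: 6.43
tcp_pos: [438.3, 293.6, 297.2]
ee_rot: [-2.585, -1.78, 0.015]
wrist_force: [-11.3, 0.5, -5.7]
width: 29.4
grasp_force: 60.7
```

```bash
python3 -c "
from h import *
s=snap('side','s5');st=robot.get_state(); print(st['tcp_pos'],st['width'],st['wrist_force'])
a=s['color'][190:350,200:390]; cv2.imwrite('pics/s5c.png',cv2.resize(a,(712,600),interpolation=cv2.INTER_CUBIC))"
```

```text
[438.27359447 293.44923149 297.23725545] 29.240907671096668 [-10.87968895   0.08272598  -5.27419216]
```

>>> send_rows([
  {"travel": [0,0.001,-0.011],"angular": [0,0,0],"fingers": 20},
  {"travel": [-0.002,-0.006,-0.017],"angular": [0,0,0],"fingers": 20},
  {"travel": [-0.005,-0.0135,-0.0245],"angular": [0,0,0],"fingers": 20},
  {"travel": [-0.0075,-0.02,-0.0325],"angular": [0,0,0],"fingers": 20},
  {"travel": [-0.0095,-0.026,-0.041],"angular": [0,0,0],"fingers": 20},
])

```text
time: 6.9
tcp_pos: [433.7, 280.8, 277.3]
ee_rot: [-2.584, -1.779, 0.011]
wrist_force: [-9.9, 1.6, -4.6]
width: 29.4
grasp_force: 60.7
```

>>> send_rows([
  {"travel": [0,-0.001,-0.003],"angular": [0,0,0],"fingers": 20},
  {"travel": [0,-0.001,-0.003],"angular": [0,0,0],"fingers": 20},
  {"travel": [0,-0.001,-0.003],"angular": [0,0,0],"fingers": 20},
])

```text
time: 7.15
tcp_pos: [433.5, 280.3, 275.8]
ee_rot: [-2.584, -1.778, 0.012]
wrist_force: [-11.5, 1.5, -4.7]
width: 29.3
grasp_force: 60.9
```

>>> send_rows([
  {"travel": [0,0,-0.003],"angular": [0,0,0],"fingers": 20},
  {"travel": [0,0,-0.003],"angular": [0,0,0],"fingers": 20},
])

```text
time: 7.32
tcp_pos: [433.8, 280.9, 275.4]
ee_rot: [-2.583, -1.779, 0.009]
wrist_force: [-11.1, 2.9, -1.3]
width: 29.3
grasp_force: 61.0
```

>>> send_rows([
  {"travel": [0,0,-0.003],"angular": [0,0,0],"fingers": 20},
  {"travel": [0,0,-0.003],"angular": [0,0,0],"fingers": 20},
])

```text
time: 7.48
tcp_pos: [434.1, 281.5, 275.1]
ee_rot: [-2.583, -1.778, 0.006]
wrist_force: [-12.6, 3.4, 2.3]
width: 29.2
grasp_force: 61.3
```

>>> send_rows([
  {"travel": [0,0,0],"angular": [0,0,0],"fingers": 34},
  {"travel": [0,0,0],"angular": [0,0,0],"fingers": 44},
  {"travel": [0,0,0],"angular": [0,0,0],"fingers": 52},
  {"travel": [0,0,0],"angular": [0,0,0],"fingers": 52},
])

```text
time: 7.82
tcp_pos: [438.8, 280.2, 275.9]
ee_rot: [2.588, 1.778, 0.007]
wrist_force: [-0.3, 0.4, 0.6]
width: 52.0
grasp_force: 0.0
```

```bash
python3 -c "
from h import *
s=snap('wrist','w6');st=robot.get_state(); print(st['tcp_pos'],st['width'],st['wrist_force'],st['joints'])
s=snap('side','s6')
a=s['color'][190:350,200:390]
b=cv2.resize(a,(475,400),interpolation=cv2.INTER_CUBIC); c=cv2.resize(cv2.imread('pics/w6.png')[150:480,150:500],(325,306)); o=np.zeros((400,800,3),np.uint8); o[:,:475]=b;o[:306,475:]=c; cv2.imwrite('pics/c6.png',o)
xp=np.array([.349,.937,0]); kn=np.array([417.5,233,0])+49.5*xp; kn[2]=298.8; print(proj('w6',kn),proj('s6',kn))"
```

```text
[438.59410643 280.15058777 275.64073438] 52.18119252533505 [-0.13473328 -0.27862178 -0.1184227 ] [ 4.02565503e-01  5.48688199e-02  1.61976432e+00 -8.82867246e-04
  1.46322069e+00  7.69368241e-01]
[309.40384602 343.48009214] [238.0312147  279.41718335]
```

View pics/c6.png

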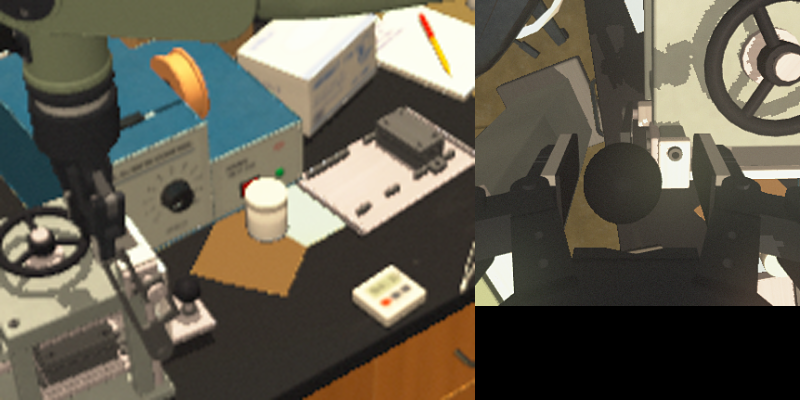

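>>> send_rows([
  {"travel": [0,0,0.05],"angular": [0,0,0],"fingers": 56},
  {"travel": [0,0,0.14],"angular": [0,0,0],"fingers": 60},
  {"travel": [0,0,0.14],"angular": [0,0,0],"fingers": 60},
])

```text
time: 8.17
tcp_pos: [440.6, 281.2, 352.4]
ee_rot: [2.586, 1.777, 0.022]
wrist_force: [0.7, 0.1, 1.5]
width: 59.9
grasp_force: 0.0
```

>>> send_rows([
  {"travel": [0.096,-0.284,0],"angular": [0.068,-0.025,0],"fingers": 60},
  {"travel": [0.096,-0.284,0],"angular": [0.068,-0.025,0],"fingers": 60},
  {"travel": [0.096,-0.284,0],"angular": [0.068,-0.025,0],"fingers": 60},
  {"travel": [0.096,-0.284,0],"angular": [0.068,-0.025,0],"fingers": 60},
  {"travel": [0.096,-0.284,0],"angular": [0.068,-0.025,0],"fingers": 60},
])

```text
time: 8.58
tcp_pos: [487.0, 129.2, 342.9]
ee_rot: [-2.348, -1.588, -0.538]
wrist_force: [0.5, -0.1, -0.3]
width: 59.7
grasp_force: 0.0
```

>>> send_rows([
  {"travel": [0,0,-0.2],"angular": [0,0,0],"fingers": 60},
  {"travel": [0,0,-0.4],"angular": [0,0,0],"fingers": 60},
  {"travel": [0,0,-0.4],"angular": [0,0,0],"fingers": 60},
  {"travel": [0,0,-0.4],"angular": [0,0,0],"fingers": 60},
  {"travel": [0,0,-0.4],"angular": [0,0,0],"fingers": 60},
])

```text
time: 9.0
tcp_pos: [484.4, 137.6, 141.9]
ee_rot: [-2.334, -1.603, -0.533]
wrist_force: [0.3, -0.0, -0.7]
width: 60.2
grasp_force: 0.0
```

```bash
python3 -c "
from h import *
from scipy.spatial.transform import Rotation as R
s=snap('wrist','w7');st=robot.get_state(); print(st['tcp_pos'],st['width'],st['wrist_force'],st['joints'],R.from_rotvec(st['ee_rot']).as_matrix().round(3))
p=proj('w7',[483.5,129.5,62]); print(p)
g=cv2.cvtColor(s['color'],cv2.COLOR_BGR2GRAY); cv2.imwrite('pics/w7.png',s['color'])
a=s['color']; cv2.imwrite('pics/w7c.png',a)"
```

```text
[479.37120727 138.04429942 135.32110904] 60.15455078429696 [-3.31557976 -0.46378989 -4.08280921] [-0.18114696  0.0642697   1.99330181  0.51145868  1.07371416 -0.05796046] [[ 0.329  0.934  0.139]
 [ 0.839 -0.357  0.412]
 [ 0.434 -0.018 -0.901]]
[323.8144906  318.19983683]
```

View pics/w7.png

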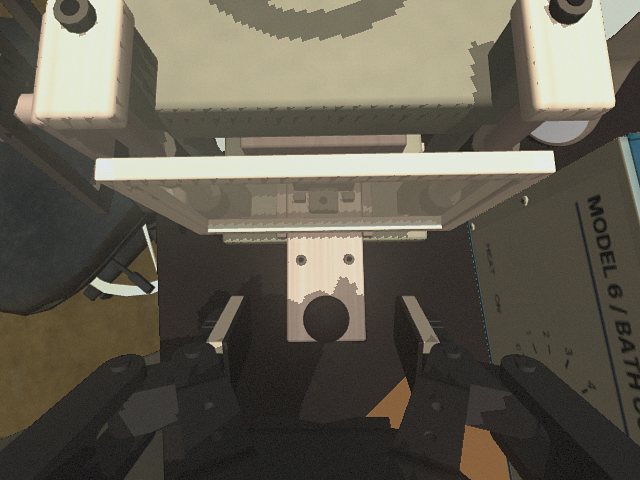

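>>> send_rows([
  {"travel": [0,0,0],"angular": [0,0,0],"fingers": 56},
  {"travel": [0,0,0],"angular": [0,0,0],"fingers": 56},
])

```text
time: 9.22
tcp_pos: [486.3, 138.1, 145.7]
ee_rot: [-2.333, -1.604, -0.537]
wrist_force: [0.7, -0.2, 0.6]
width: 56.0
grasp_force: 0.0
```

```bash
python3 -c "
from h import *
from scipy.spatial.transform import Rotation as R
for i in range(2):
  st=robot.get_state();M=R.from_rotvec(st['ee_rot']).as_matrix(); s=robot.snapshot('wrist'); T=s['T']
  print(st['time'],st['tcp_pos'],st['wrist_force'],M[:,2],M.T@(T[:3,3]-st['tcp_pos']), M.T@(np.array([483.5,129.5,62])-st['tcp_pos']))
"
```

```text
9.2167 [486.31676953 138.07235016 145.65924857] [ 0.68955199 -0.22922883  0.58727734] [ 0.15334025  0.41252642 -0.89794695] [  73.72239269    1.28140003 -142.3382233 ] [-44.90919141   0.81154272  71.1533216 ]
9.2667 [487.45228293 137.90473822 146.99891004] [-0.06186773 -0.94355763  0.37860084] [ 0.15618162  0.41203402 -0.89768328] [  73.71139429    1.30674392 -142.34991233] [-45.76845812  -0.58001846  72.22178822]
```

>>> send_rows([
  {"travel": [0,0,-0.07],"angular": [0,0,0],"fingers": 56},
  {"travel": [0,0,-0.14],"angular": [0,0,0],"fingers": 56},
  {"travel": [0,0,-0.19],"angular": [0,0,0],"fingers": 56},
  {"travel": [0,0,-0.206],"angular": [0,0,0],"fingers": 56},
  {"travel": [0,0,-0.206],"angular": [0,0,0],"fingers": 56},
])

```text
time: 9.73
tcp_pos: [485.3, 138.3, 41.4]
ee_rot: [-2.332, -1.603, -0.534]
wrist_force: [0.1, -0.2, 0.1]
width: 56.0
grasp_force: 0.0
```

>>> send_rows([
  {"travel": [0,0,0],"angular": [0,0,0],"fingers": 18},
  {"travel": [0,0,0],"angular": [0,0,0],"fingers": 18},
  {"travel": [0,0,0],"angular": [0,0,0],"fingers": 18},
  {"travel": [0,0,0],"angular": [0,0,0],"fingers": 18},
  {"travel": [0,0,0],"angular": [0,0,0],"fingers": 18},
])

```text
time: 10.15
tcp_pos: [486.4, 138.2, 44.0]
ee_rot: [-2.331, -1.606, -0.539]
wrist_force: [-4.1, -2.0, 6.8]
width: 27.4
grasp_force: 58.4
```

>>> send_rows([
  {"travel": [-0.007,-0.019,0],"angular": [0,0,0],"fingers": 18},
  {"travel": [-0.018,-0.049,0],"angular": [0,0,0],"fingers": 18},
  {"travel": [-0.031,-0.084,0],"angular": [0,0,0],"fingers": 18},
  {"travel": [-0.044,-0.119,0],"angular": [0,0,0],"fingers": 18},
  {"travel": [-0.057,-0.154,0],"angular": [0,0,0],"fingers": 18},
])

```text
time: 10.57
tcp_pos: [458.1, 60.7, 44.0]
ee_rot: [-2.331, -1.605, -0.541]
wrist_force: [-1.1, 3.3, 5.6]
width: 27.0
grasp_force: 60.8
```

>>> send_rows([
  {"travel": [-0.013,-0.035,0],"angular": [0,0,0],"fingers": 18},
  {"travel": [-0.024,-0.064,0],"angular": [0,0,0],"fingers": 18},
  {"travel": [-0.033,-0.088,0],"angular": [0,0,0],"fingers": 18},
  {"travel": [-0.036,-0.096,0],"angular": [0,0,0],"fingers": 18},
  {"travel": [-0.036,-0.096,0],"angular": [0,0,0],"fingers": 18},
])

```text
time: 10.98
tcp_pos: [440.2, 11.6, 44.0]
ee_rot: [-2.333, -1.604, -0.54]
wrist_force: [-4.1, 0.1, 11.2]
width: 27.5
grasp_force: 61.7
```

>>> send_rows([
  {"travel": [-0.003,-0.007,0],"angular": [0,0,0],"fingers": 18},
  {"travel": [-0.003,-0.007,0],"angular": [0,0,0],"fingers": 18},
])

```text
time: 11.15
tcp_pos: [440.0, 11.3, 44.1]
ee_rot: [-2.332, -1.598, -0.548]
wrist_force: [9.1, 14.2, -0.5]
width: 27.1
grasp_force: 62.2
```

>>> send_rows([
  {"travel": [0.002,0.005,0],"angular": [0,0,0],"fingers": 50},
  {"travel": [0.002,0.005,0],"angular": [0,0,0],"fingers": 60},
  {"travel": [0.002,0.005,0.06],"angular": [0,0,0],"fingers": 60},
  {"travel": [0.002,0.005,0.14],"angular": [0,0,0],"fingers": 60},
  {"travel": [0.002,0.005,0.18],"angular": [0,0,0],"fingers": 74},
])

```text
time: 11.57
tcp_pos: [439.8, 10.8, 135.1]
ee_rot: [-2.335, -1.607, -0.539]
wrist_force: [1.9, -1.3, 1.1]
width: 70.7
grasp_force: 0.0
```

>>> send_rows([
  {"travel": [0.03,0.08,0],"angular": [0,0,0],"fingers": 74},
  {"travel": [0.06,0.16,0],"angular": [0,0,0],"fingers": 74},
  {"travel": [0.092,0.246,0],"angular": [0,0,0],"fingers": 74},
  {"travel": [0.092,0.246,0],"angular": [0,0,0],"fingers": 74},
  {"travel": [0.092,0.246,0],"angular": [0,0,0],"fingers": 74},
])

```text
time: 11.98
tcp_pos: [484.4, 136.8, 132.2]
ee_rot: [-2.329, -1.61, -0.536]
wrist_force: [0.4, -0.4, -0.0]
width: 73.8
grasp_force: 0.0
```

```bash
python3 -c "
from h import *
s=snap('wrist','w8'); s=snap('wrist','w8');st=robot.get_state(); print(st['tcp_pos'],st['width'],st['wrist_force'],st['time'],st['joints'])
c=np.array([437.1,2.6,0]);xp=np.array([.3437,.939,0]);yp=np.array([-.939,.3437,0])
print('knob',proj('w8',[437.1,2.6,62]))
I=s['color'].copy()
P=[proj('w8',c+131*xp+i*xp+j*yp+[0,0,65]) for i,j in((40,23),(40,-23),(-40,-23),(-40,23))]; print(P)
cv2.polylines(I,[np.int32(P)],True,(0,0,255),1)
t=I; w=cv2.resize(t,(800,600)); cv2.imwrite('pics/w8v.png',w)"
```

```text
[483.96178822 134.58782584 131.50740249] 73.88957350558928 [ 0.75782552 -1.15201524 -0.14684599] 12.0833 [-0.18870772  0.0729792   1.99509535  0.52034186  1.05650718 -0.0801674 ]
knob [325.62733311 561.73359217]
[array([285.38703253, 257.81509481]), array([358.87102663, 256.94962267]), array([362.57505164, 391.4809585 ]), array([284.76925967, 392.37135706])]
```

View pics/w8v.png

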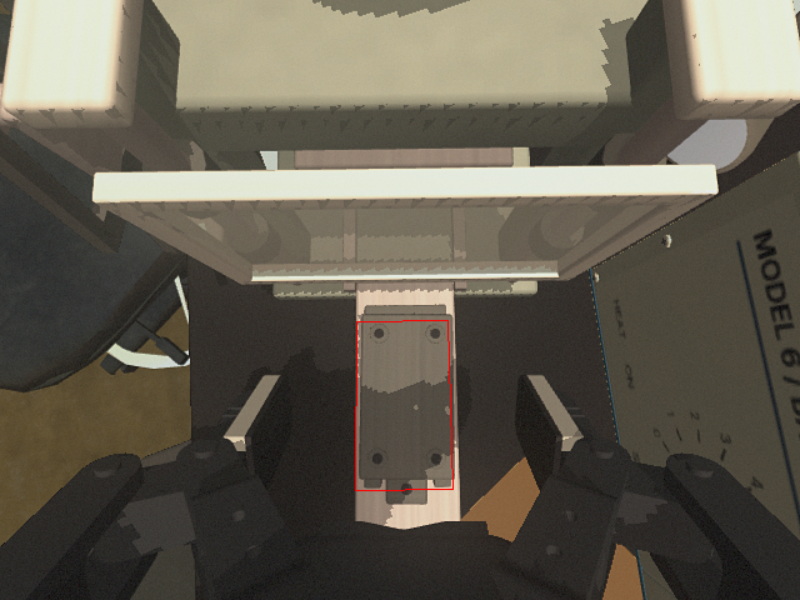

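>>> send_rows([
  {"travel": [0.004,0.008,-0.07],"angular": [0,0,0],"fingers": 74},
  {"travel": [0.004,0.008,-0.14],"angular": [0,0,0],"fingers": 74},
  {"travel": [0.004,0.008,-0.18],"angular": [0,0,0],"fingers": 74},
  {"travel": [0.004,0.008,-0.196],"angular": [0,0,0],"fingers": 74},
  {"travel": [0.004,0.008,-0.196],"angular": [0,0,0],"fingers": 74},
])

```text
time: 12.5
tcp_pos: [484.2, 137.9, 31.3]
ee_rot: [-2.333, -1.598, -0.53]
wrist_force: [0.3, 0.1, 0.5]
width: 73.7
grasp_force: 0.0
```

>>> send_rows([
  {"travel": [0,0,0],"angular": [0,0,0],"fingers": 60},
  {"travel": [0,0,0],"angular": [0,0,0],"fingers": 50},
  {"travel": [0,0,0],"angular": [0,0,0],"fingers": 36},
  {"travel": [0,0,0],"angular": [0,0,0],"fingers": 36},
  {"travel": [0,0,0],"angular": [0,0,0],"fingers": 36},
])

```text
time: 12.92
tcp_pos: [487.8, 138.9, 35.2]
ee_rot: [-2.333, -1.605, -0.54]
wrist_force: [-1.3, -0.7, 6.1]
width: 45.0
grasp_force: 62.9
```

```bash
python3 -c "
from h import *
for i in range(2):
  s=snap('wrist','w9');st=robot.get_state(); print(st['time'],st['tcp_pos'],st['ee_rot'],st['width'],st['wrist_force'],st['moment'])
# rectify w1 at z=16 over tray region, 1mm px, tray frame yaw -9.3 about (474,-222)
I=cv2.imread('pics/w1.png'); yaw=np.radians(-9.3); ex=np.array([np.cos(yaw),np.sin(yaw)]);ey=np.array([-ex[1],ex[0]]);o=np.array([474,-222.])
def rect(z):
  q=[(-80,-120),(80,-120),(80,120),(-80,120)]
  src=np.float32([proj('w1',[*(o+a*ex+b*ey),z]) for a,b in q]); dst=np.float32([((a+80)*4,(b+120)*4) for a,b in q])
  return cv2.warpPerspective(I,cv2.getPerspectiveTransform(src,dst),(640,960))
g=cv2.cvtColor(rect(16),cv2.COLOR_BGR2GRAY); m=np.uint8(g>130)*255
m=cv2.morphologyEx(m,cv2.MORPH_CLOSE,np.ones((9,9)))
print('g',[int(x) for x in np.percentile(g,[5,25,50,75,95])])
n,l,s,c=cv2.connectedComponentsWithStats(m)
for a in s[1:]:
  if a[4]>4000: print('light',(a[0]/4-80,a[1]/4-120,a[2]/4,a[3]/4,a[4]/16))
k=1+np.argmax(s[1:,4]); cn=max(cv2.findContours(np.uint8(l==k),0,2)[0],key=cv2.contourArea); print('rect',cv2.minAreaRect(cn))
h=np.uint8(g<115)*255; n,l,s,c=cv2.connectedComponentsWithStats(h)
for a,b in zip(s[1:],c[1:]):
  if 200<a[4]<60000: print('dark',a[0]/4-80,a[1]/4-120,a[2]/4,a[3]/4,a[4]/16,b/4-[80,120])
"
```

```text
12.9667 [487.87182685 138.93398353  35.20014508] [-2.33280265 -1.60454905 -0.53996169] 45.04522226810807 [-1.97146154 -1.759316    5.9494778 ] [ 0.04261054  0.05905294 -0.03284359]
13.0167 [487.85987366 138.97759216  35.18928297] [-2.33276212 -1.60452493 -0.53993481] 45.13171674847371 [-1.06645075 -0.7501025   7.37084997] [ 0.06033919  0.12084815 -0.06973683]
g [52, 64, 139, 210, 218]
light (np.float64(-64.25), np.float64(-102.5), np.float64(131.25), np.float64(4.5), np.float64(362.625))
light (np.float64(-65.75), np.float64(-96.25), np.float64(131.25), np.float64(216.25), np.float64(20102.1875))
rect ((318.79046630859375, 528.2044067382812), (517.28515625, 864.27734375), 0.5100380182266235)
dark -50.25 -84.25 107.0 74.0 1675.8125 [ -6.38065491 -42.97352031]
dark 7.25 -83.5 50.25 54.0 607.0 [ 42.79064559 -66.42962315]
dark 11.25 -77.25 7.5 6.75 21.125 [ 15.28328402 -73.6397929 ]
dark -5.25 -68.0 12.5 3.5 23.3125 [  1.57841823 -66.25670241]
dark -27.0 -49.25 10.75 11.0 70.875 [-21.98699295 -43.59171076]
dark 35.5 -48.0 12.5 11.5 97.375 [ 41.89393453 -42.50192555]
dark -40.75 -34.0 6.25 22.5 47.9375 [-38.68709257 -21.28813559]
dark -36.5 -31.5 3.0 6.5 14.5 [-34.96443966 -28.13146552]
dark 48.5 16.25 5.0 71.0 202.1875 [50.53539413 51.9679289 ]
dark -41.0 20.0 2.75 11.0 12.6875 [-39.95935961  25.24507389]
dark -40.5 33.25 5.5 4.0 13.5625 [-38.05875576  35.46774194]
dark -42.0 63.5 7.5 22.75 144.1875 [-38.22345037  74.72540095]
```

>>> send_rows([
  {"travel": [0,0,0.02],"angular": [0,0,0],"fingers": 36},
  {"travel": [0,0,0.06],"angular": [0,0,0],"fingers": 36},
  {"travel": [0,0,0.12],"angular": [0,0,0],"fingers": 36},
  {"travel": [0,0,0.18],"angular": [0,0,0],"fingers": 36},
  {"travel": [0,0,0.2],"angular": [0,0,0],"fingers": 36},
])

```text
time: 13.43
tcp_pos: [488.1, 138.9, 137.3]
ee_rot: [-2.334, -1.607, -0.542]
wrist_force: [1.5, -0.7, -3.9]
width: 45.4
grasp_force: 62.9
```

>>> send_rows([
  {"travel": [-0.014,-0.038,0.02],"angular": [0,0,0],"fingers": 36},
  {"travel": [-0.034,-0.094,0.06],"angular": [0,0,0],"fingers": 36},
  {"travel": [-0.055,-0.15,0.1],"angular": [0,0,0],"fingers": 36},
  {"travel": [-0.055,-0.15,0.1],"angular": [0,0,0],"fingers": 36},
])

```text
time: 13.77
tcp_pos: [459.8, 59.6, 185.8]
ee_rot: [-2.34, -1.605, -0.538]
wrist_force: [2.3, 0.6, -4.3]
width: 45.0
grasp_force: 63.4
```

>>> send_rows([
  {"travel": [-0.005,-0.05,0.003],"angular": [0,0,-0.018],"fingers": 36},
  {"travel": [-0.01,-0.1,0.006],"angular": [0,0,-0.036],"fingers": 36},
  {"travel": [-0.014,-0.152,0.01],"angular": [0,0,-0.055],"fingers": 36},
  {"travel": [-0.014,-0.152,0.01],"angular": [0,0,-0.073],"fingers": 36},
  {"travel": [-0.014,-0.152,0.01],"angular": [0,0,-0.073],"fingers": 36},
])

```text
time: 14.18
tcp_pos: [449.3, -11.6, 186.8]
ee_rot: [-2.707, -1.053, -0.62]
wrist_force: [-0.1, 0.3, -5.3]
width: 45.3
grasp_force: 63.2
```

>>> send_rows([
  {"travel": [-0.005,-0.05,0.003],"angular": [0,0,-0.018],"fingers": 36},
  {"travel": [-0.01,-0.1,0.006],"angular": [0,0,-0.036],"fingers": 36},
  {"travel": [-0.014,-0.152,0.01],"angular": [0,0,-0.055],"fingers": 36},
  {"travel": [-0.014,-0.152,0.01],"angular": [0,0,-0.073],"fingers": 36},
  {"travel": [-0.014,-0.152,0.01],"angular": [0,0,-0.073],"fingers": 36},
])

```text
time: 14.6
tcp_pos: [443.1, -86.5, 192.0]
ee_rot: [-2.961, -0.43, -0.68]
wrist_force: [-0.2, 0.8, -5.2]
width: 45.1
grasp_force: 63.8
```

>>> send_rows([
  {"travel": [-0.005,-0.05,0.003],"angular": [0,0,-0.018],"fingers": 36},
  {"travel": [-0.01,-0.1,0.006],"angular": [0,0,-0.036],"fingers": 36},
  {"travel": [-0.014,-0.152,0.01],"angular": [0,0,-0.055],"fingers": 36},
  {"travel": [-0.014,-0.152,0.01],"angular": [0,0,-0.073],"fingers": 36},
  {"travel": [-0.014,-0.152,0.01],"angular": [0,0,-0.073],"fingers": 36},
])

```text
time: 15.02
tcp_pos: [436.9, -162.0, 197.0]
ee_rot: [3.023, -0.254, 0.695]
wrist_force: [0.1, 0.7, -5.6]
width: 45.4
grasp_force: 64.5
```

```bash
cat > m.py <<'E'
from h import *
from scipy.spatial.transform import Rotation as R
def rect(f,z,yawd,o,S=4,X=90,Y=130):
  yaw=np.radians(yawd); ex=np.array([np.cos(yaw),np.sin(yaw)]);ey=np.array([-ex[1],ex[0]])
  q=[(-X,-Y),(X,-Y),(X,Y),(-X,Y)]
  src=np.float32([proj(f,[*(np.array(o)+a*ex+b*ey),z]) for a,b in q]); dst=np.float32([((a+X)*S,(b+Y)*S) for a,b in q])
  return cv2.warpPerspective(cv2.imread(f'pics/{f}.png'),cv2.getPerspectiveTransform(src,dst),(2*X*S,2*Y*S))
E
python3 -c "
from m import *
for i in range(2): s=snap('wrist','w10')
st=robot.get_state(); M=R.from_rotvec(st['ee_rot']).as_matrix(); print(st['tcp_pos'],st['time'],M.round(4).tolist(),st['joints'])
g=cv2.cvtColor(rect('w10',16,-9.3,(474,-222)),cv2.COLOR_BGR2GRAY); cv2.imwrite('pics/r10.png',g)
h=np.uint8(g<115)*255; n,l,s,c=cv2.connectedComponentsWithStats(h)
for i,(a,b) in enumerate(zip(s,c)):
  if i and 300<a[4]<60000:
    r=cv2.minAreaRect(np.argwhere(l==i)[:,::-1].astype(np.float32)); print('dark',a[0]/4-90,a[1]/4-130,a[2]/4,a[3]/4,a[4]/16,(b/4-[90,130]).round(1),'rot',np.round(r[2],1),np.round(np.array(r[1])/4,1))
# coarse ascii of free lane
for y in range(-10,112,3): print('%4d'%y,''.join('%4d'%g[(y+130)*4,(x+90)*4] for x in range(-72,76,4)))
"
```

```text
[ 436.9707546  -161.61730825  196.7857138 ] 15.1167 [[0.8876, -0.1606, 0.4317], [-0.1477, -0.987, -0.0634], [0.4363, -0.0075, -0.8998]] [-0.70273419 -0.28592502  2.15800596  0.29863115  0.90110311  0.88847524]
dark -50.5 -85.25 107.75 74.25 2096.625 [ 12.7 -48.6] rot 0.6 [107.3  73. ]
dark -26.25 -81.75 12.5 16.5 109.3125 [-20.3 -73.4] rot 76.0 [15.5 12.2]
dark -7.75 -80.5 16.25 5.25 21.375 [  1.9 -77.5] rot 80.5 [ 4.6 16.1]
dark -46.5 -53.5 8.5 8.25 50.375 [-42.1 -49.8] rot 4.1 [8.  8.2]
dark 35.5 -50.5 16.0 15.0 122.8125 [ 44.5 -42.8] rot 34.2 [15.7 14.6]
dark -26.25 -48.5 11.5 11.5 77.25 [-20.2 -42.7] rot 37.4 [10.4 11.4]
dark -36.5 -35.75 2.5 16.5 23.875 [-35.2 -27.3] rot 90.0 [16.2  2.2]
dark -40.5 -23.5 5.75 11.5 21.1875 [-38.6 -16.3] rot 62.2 [11.9  5. ]
dark -10.5 4.5 27.0 27.25 153.6875 [ 2.6 19.3] rot 42.5 [25.9 26.4]
dark -4.0 11.0 17.25 14.75 169.5625 [ 3.6 17.9] rot 37.4 [14.5 15.2]
dark -47.75 14.5 9.75 9.75 28.8125 [-43.   19.2] rot 70.0 [9.6 8.2]
dark 47.75 15.5 7.25 70.75 245.5625 [49.9 52.1] rot 87.5 [70.6  7. ]
dark 53.75 15.75 2.25 34.5 41.8125 [55.1 31.1] rot 90.
[... 5969 characters left out ...]
 117 118 112  81 118 114 119 118 121 117 215 218 219 217 215 120  84  87  83  52  58
 101  113 116 118 118 115 117 117 120 117 117 118 118 118 121 121 120 117 103 118 118 116 121 121 121 120 115 206 204 194 184 182  82  84  86  84  82  81
 104  111 114 115 114 116 117 117 117 116 116 117 119 118 120 120 119 123 119 120 119 121 118 123 121 120 166 197 198 194 192 181  87  84  82  83  84  84
 107  113 112 115 114 116 116 114 116 115 116 117 117 116 117 119 119 119 119 121 117 119 121 120 120 119 163 197 197 198 197 195  74  86  83  84  82  83
 110  116 114 114 116 117 117 118 119 119 120 119 119 123 120 121 121 123 121 121 123 122 120 121 125 122 164 197 197 198 198 196  76  84  84  83  85  83
```

```bash
python3 -c "
from m import *
st=robot.get_state(); print(st['tcp_pos'], np.load('pics/w10.npz')['T'][:3,3])
yaw=np.radians(-9.3); ex=np.array([np.cos(yaw),np.sin(yaw)]);ey=np.array([-ex[1],ex[0]]);o=np.array([474,-222.])
d=st['tcp_pos'][:2]-o; print('tcp in frame',d@ex,d@ey)
def G(f,z): return cv2.GaussianBlur(cv2.cvtColor(rect(f,z,-9.3,o),cv2.COLOR_BGR2GRAY),(1,5),0).astype(int)
g=G('w10',16)
for y in (25,35,45,55,65,75,82): print('rail',y,[int(v) for v in g[(y+130)*4,(44+90)*4:(68+90)*4:2]])
g=G('w10',226.6)
for y in (50,55,60,65,70): print('mould x -26..-6',y,[int(v) for v in g[(y+130)*4,(-26+90)*4:(-6+90)*4:2]])
for x in (-24,-12): print('mould y 30..90 at',x,[int(v) for v in g[(30+130)*4:(92+130)*4:4,(x+90)*4]])
g=G('w1',16)
for y in (22,26,30,34,66,70,74,78,82): print('front',y,[int(v) for v in g[(y+130)*4,(-48+90)*4:(-28+90)*4:2]])
for y in (25,45,65,80): print('rear',y,[int(v) for v in g[(y+130)*4,(44+90)*4:(68+90)*4:2]])
"
```

```text
[ 436.9707546  -161.61730825  196.7857138 ] [ 442.36038615 -164.17237495  356.92928858]
tcp in frame -46.30059621391372 53.604936978090954
rail 25 [206, 209, 211, 215, 213, 194, 175, 158, 135, 93, 67, 58, 57, 68, 84, 107, 120, 120, 119, 118, 117, 117, 115, 112, 122, 147, 172, 198, 212, 212, 213, 214, 214, 213, 214, 217, 186, 121, 80, 63, 54, 54, 54, 55, 55, 55, 55, 56]
rail 35 [206, 209, 211, 215, 218, 220, 211, 177, 140, 97, 65, 57, 57, 69, 85, 108, 121, 119, 117, 117, 115, 114, 111, 106, 127, 181, 213, 214, 215, 214, 214, 215, 214, 212, 212, 213, 183, 119, 79, 62, 54, 57, 58, 58, 58, 57, 57, 57]
rail 45 [209, 210, 212, 216, 219, 222, 213, 165, 123, 88, 61, 56, 60, 80, 98, 112, 121, 119, 117, 117, 116, 114, 116, 126, 148, 188, 211, 214, 215, 215, 214, 215, 214, 213, 213, 215, 188, 124, 80, 62, 53, 56, 57, 58, 58, 57, 57, 57]
rail 55 [208, 210, 212, 215, 219, 222, 213, 168, 124, 88, 62, 57, 57, 73, 90, 108, 119, 118, 117, 116, 115, 114, 116, 122, 144, 187, 212, 212, 213, 213, 214, 214, 215, 216, 207, 185, 152, 103, 71, 61, 57, 58, 58, 58, 59, 60, 60, 58]
rail 65 [209, 212, 215, 216, 
[... 4489 characters left out ...]
213, 214, 216, 217, 218, 220, 222, 223, 205, 176, 138, 97, 57, 62, 85, 107, 113, 117, 118, 117, 116, 116, 115, 121, 132, 147, 179, 207, 223, 221, 219, 219, 220, 220, 220, 220, 221, 222, 200, 133, 63, 51, 51, 52, 53, 54, 54, 54]
rear 65 [216, 216, 217, 218, 220, 222, 213, 180, 152, 127, 102, 77, 66, 56, 78, 106, 125, 122, 119, 117, 115, 113, 115, 116, 129, 147, 169, 195, 218, 222, 220, 219, 221, 221, 221, 221, 219, 208, 195, 140, 79, 40, 45, 50, 51, 51, 51, 51]
rear 80 [217, 217, 217, 217, 220, 223, 225, 226, 208, 149, 90, 69, 56, 56, 86, 116, 120, 118, 117, 117, 117, 117, 117, 123, 134, 147, 176, 208, 224, 223, 221, 221, 221, 222, 221, 221, 221, 222, 181, 105, 36, 39, 43, 46, 50, 53, 51, 50]
```

>>> send_rows([
  {"travel": [0.06,-0.012,-0.03],"angular": [0,0,0],"fingers": 36},
  {"travel": [0.123,-0.024,-0.08],"angular": [0,0,0],"fingers": 36},
  {"travel": [0.123,-0.024,-0.15],"angular": [0,0,0],"fingers": 36},
  {"travel": [0.123,-0.024,-0.23],"angular": [0,0,0],"fingers": 36},
  {"travel": [0.123,-0.024,-0.29],"angular": [0,0,0],"fingers": 36},
])

```text
time: 15.53
tcp_pos: [498.1, -173.7, 49.8]
ee_rot: [3.024, -0.249, 0.694]
wrist_force: [-0.7, 1.0, -5.4]
width: 45.0
grasp_force: 64.6
```

>>> send_rows([
  {"travel": [0,0,-0.02],"angular": [0,0,0],"fingers": 36},
  {"travel": [0,0,-0.02],"angular": [0,0,0],"fingers": 36},
  {"travel": [0,0,-0.02],"angular": [0,0,0],"fingers": 36},
])

```text
time: 15.78
tcp_pos: [499.6, -175.8, 43.5]
ee_rot: [3.019, -0.257, 0.7]
wrist_force: [0.3, -0.1, -3.9]
width: 45.1
grasp_force: 64.7
```

```bash
python3 -c "
from m import *
for i in range(2): s=snap('wrist','w11')
st=robot.get_state();print(st['tcp_pos'],st['wrist_force'],st['ee_rot'],st['time'])
ex=np.array([np.cos(np.radians(-9.3)),np.sin(np.radians(-9.3))]);ey=np.array([-ex[1],ex[0]]);o=np.array([474,-222.]);d=st['tcp_pos'][:2]-o; print('tcp in frame',d@ex,d@ey)
for z in (16,st['tcp_pos'][2]+28):
  g=cv2.cvtColor(rect('w11',z,-9.3,o),cv2.COLOR_BGR2GRAY).astype(int)
  for y in (30,40,50,60,70): print(int(z),y,[int(v) for v in g[(y+130)*4,(40+90)*4:(66+90)*4:2]])
"
```

```text
[ 501.34776539 -177.3425554    46.07377529] [ 0.79286214 -0.37521408 -3.7260162 ] [ 3.0141986  -0.25659412  0.70656872] 15.8833
tcp in frame 19.771484922576313 48.48995786636358
16 30 [139, 140, 139, 142, 143, 127, 126, 132, 137, 138, 138, 139, 133, 111, 86, 75, 77, 78, 78, 77, 75, 76, 76, 75, 90, 120, 134, 134, 132, 133, 132, 123, 120, 135, 137, 139, 139, 142, 139, 139, 138, 138, 140, 138, 131, 126, 109, 65, 61, 62, 64, 63]
16 40 [141, 142, 142, 144, 142, 142, 143, 141, 140, 142, 144, 143, 140, 143, 141, 142, 144, 141, 141, 142, 143, 143, 141, 140, 141, 141, 142, 143, 140, 139, 140, 140, 142, 140, 142, 141, 141, 140, 141, 141, 141, 140, 140, 140, 136, 126, 118, 68, 63, 65, 61, 61]
16 50 [140, 142, 143, 141, 141, 141, 140, 141, 144, 141, 140, 136, 138, 139, 140, 141, 142, 140, 141, 140, 139, 140, 142, 142, 141, 138, 138, 140, 142, 140, 142, 141, 141, 140, 139, 140, 142, 141, 139, 140, 141, 141, 141, 140, 136, 129, 121, 69, 61, 59, 60, 59]
16 60 [140, 140, 140, 139, 140, 138, 140, 142, 141, 141, 138, 138, 139, 140, 141, 139, 139, 138, 138, 140, 139, 139, 140, 138, 136, 138, 139, 138, 
[... 847 characters left out ...]
143, 142, 143, 143, 142, 144, 143, 143, 142, 142, 143, 141, 141, 141, 140, 141, 140, 143, 141, 140, 141, 132, 120, 62, 61, 59, 59, 60, 60, 61, 61, 61, 57, 57, 58, 60, 56, 57, 57, 57, 60, 54, 59, 57, 56, 57, 55, 58, 58, 54, 56, 56]
74 60 [128, 98, 82, 76, 78, 77, 93, 128, 139, 134, 134, 135, 127, 138, 137, 138, 139, 137, 136, 136, 138, 132, 119, 65, 60, 61, 61, 63, 65, 62, 62, 61, 61, 61, 59, 62, 60, 60, 57, 60, 59, 61, 58, 59, 60, 57, 57, 59, 57, 59, 57, 55]
74 70 [129, 128, 131, 132, 130, 126, 128, 127, 127, 129, 127, 127, 124, 124, 124, 124, 123, 121, 124, 122, 123, 118, 114, 75, 64, 67, 66, 65, 65, 63, 63, 64, 62, 64, 63, 61, 60, 64, 59, 61, 61, 60, 62, 62, 61, 60, 62, 56, 58, 58, 59, 56]
```

>>> send_rows([
  {"travel": [0,0,0],"angular": [0,0,0],"fingers": 36},
  {"travel": [0,0,0],"angular": [0,0,0],"fingers": 36},
  {"travel": [0,0,0],"angular": [0,0,0],"fingers": 36},
])

```text
time: 16.13
tcp_pos: [500.1, -176.6, 45.1]
ee_rot: [3.016, -0.258, 0.704]
wrist_force: [-0.2, 0.6, -4.4]
width: 44.9
grasp_force: 64.8
```

```bash
python3 -c "
from m import *
ex=np.array([np.cos(np.radians(-9.3)),np.sin(np.radians(-9.3))]);ey=np.array([-ex[1],ex[0]]);o=np.array([474,-222.])
for i in range(3):
  s=snap('wrist','w12');st=robot.get_state();d=st['tcp_pos'][:2]-o;print(st['tcp_pos'],st['wrist_force'],st['time'],'tcp',d@ex,d@ey,s['T'][:3,3],st['qd'].round(3))
for z in (70,72,74):
  g=cv2.cvtColor(rect('w12',z,-9.3,o),cv2.COLOR_BGR2GRAY).astype(int)
  print(z,[int(v) for v in g[(45+130)*4,(40+90)*4:(60+90)*4:2]], [int(v) for v in g[(20+130)*4:(80+130)*4:4,(44+90)*4]])
"
```

```text
[ 499.79808705 -176.35737427   44.6625286 ] [-0.3143685  -0.44839344 -4.83679595] 16.1833 tcp 18.082966955739174 49.211755558077954 [ 504.52357793 -178.73049042  205.32263727] [-0.001  0.012  0.008 -0.002 -0.001  0.002]
[ 499.52637419 -176.17911415   44.27172524] [-0.14187443 -0.61717048 -4.1770761 ] 16.2333 tcp 17.78601804426376 49.3437627381807 [ 504.31676044 -178.59367147  204.89445398] [ 0.     0.011  0.005  0.002 -0.002  0.   ]
[ 499.34419501 -176.06166088   43.9731609 ] [-0.44507284 -0.32575827 -3.69702245] 16.2833 tcp 17.58725259082271 49.430231321963205 [ 504.15553812 -178.48698575  204.51765873] [-0.     0.01   0.004 -0.002 -0.001  0.   ]
70 [139, 139, 139, 138, 141, 139, 139, 138, 138, 138, 139, 138, 139, 139, 139, 137, 139, 137, 138, 136, 120, 157, 231, 124, 63, 59, 58, 63, 59, 66, 63, 61, 59, 60, 61, 59, 63, 62, 62, 63] [231, 229, 232, 230, 218, 109, 138, 143, 144, 142, 142, 129, 134, 135, 135, 134, 135, 127, 136, 139, 136, 134, 139, 144, 141, 138, 137, 142, 141, 140, 141, 142, 142, 137, 138, 141, 140, 139, 139, 110, 133, 135, 135, 135, 135, 133, 130, 141, 140, 138, 141, 
[... 318 characters left out ...]
124, 141, 139, 136, 134, 140, 143, 141, 139, 137, 143, 140, 139, 140, 141, 141, 140, 141, 140, 141, 137, 139, 135, 134, 131, 131, 135, 136, 132, 134, 140, 140, 141, 141, 120, 139, 137, 139, 184, 232, 235, 76, 107]
74 [140, 139, 139, 141, 140, 140, 138, 139, 138, 139, 139, 139, 139, 140, 137, 138, 137, 137, 127, 120, 212, 158, 65, 60, 59, 63, 61, 64, 63, 62, 59, 60, 61, 60, 62, 62, 61, 61, 58, 59] [230, 232, 231, 231, 231, 197, 117, 144, 141, 143, 141, 140, 132, 134, 137, 134, 133, 123, 144, 140, 135, 134, 139, 143, 140, 138, 139, 142, 143, 141, 139, 142, 139, 140, 142, 141, 140, 139, 139, 137, 130, 134, 135, 136, 134, 129, 142, 140, 137, 142, 135, 107, 140, 138, 136, 236, 232, 180, 112, 103]
```

>>> send_rows([
  {"travel": [0,0,-0.01],"angular": [0,0,0],"fingers": 36},
  {"travel": [0,0,-0.02],"angular": [0,0,0],"fingers": 36},
  {"travel": [0,0,-0.024],"angular": [0,0,0],"fingers": 36},
  {"travel": [0,0,-0.024],"angular": [0,0,0],"fingers": 36},
  {"travel": [0,0,-0.024],"angular": [0,0,0],"fingers": 36},
])

```text
time: 16.7
tcp_pos: [498.6, -175.6, 30.6]
ee_rot: [3.019, -0.26, 0.698]
wrist_force: [-0.0, 0.2, -4.5]
width: 45.2
grasp_force: 64.9
```

>>> send_rows([
  {"travel": [0,0,0],"angular": [0,0,0],"fingers": 36},
  {"travel": [0,0,0],"angular": [0,0,0],"fingers": 36},
  {"travel": [0,0,0],"angular": [0,0,0],"fingers": 36},
  {"travel": [0,0,0],"angular": [0,0,0],"fingers": 36},
  {"travel": [0,0,0],"angular": [0,0,0],"fingers": 36},
])

```text
time: 17.12
tcp_pos: [499.2, -175.9, 31.4]
ee_rot: [3.018, -0.259, 0.7]
wrist_force: [0.6, -0.4, -4.9]
width: 45.8
grasp_force: 64.9
```

>>> send_rows([
  {"travel": [0,0,0],"angular": [0,0,0],"fingers": 36},
  {"travel": [0,0,0],"angular": [0,0,0],"fingers": 36},
  {"travel": [0,0,0],"angular": [0,0,0],"fingers": 36},
  {"travel": [0,0,0],"angular": [0,0,0],"fingers": 36},
  {"travel": [0,0,0],"angular": [0,0,0],"fingers": 36},
])

```text
time: 17.53
tcp_pos: [499.0, -175.9, 31.3]
ee_rot: [3.018, -0.259, 0.7]
wrist_force: [0.4, -0.1, -5.1]
width: 45.1
grasp_force: 64.9
```

```bash
python3 -c "
from m import *
ex=np.array([np.cos(np.radians(-9.3)),np.sin(np.radians(-9.3))]);ey=np.array([-ex[1],ex[0]]);o=np.array([474,-222.])
for i in range(2):
  s=snap('wrist','w13');st=robot.get_state();d=st['tcp_pos'][:2]-o;print(st['tcp_pos'],st['ee_rot'],st['wrist_force'],st['time'],'tcp',d@ex,d@ey)
for z in (16,st['tcp_pos'][2]+29):
  g=cv2.cvtColor(rect('w13',z,-9.3,o),cv2.COLOR_BGR2GRAY).astype(int)
  for y in (45,55): print(int(z),y,[int(v) for v in g[(y+130)*4,(40+90)*4:(64+90)*4:2]])
  print([int(v) for v in g[(20+130)*4:(80+130)*4:4,(44+90)*4]])
"
```

```text
[ 499.04026037 -175.85931465   31.27270102] [ 3.01832074 -0.25937806  0.69984196] [ 0.48442065  0.82151668 -5.17710985] 17.5833 tcp 17.254613027603174 49.58080085413647
[ 499.04965368 -175.84021664   31.27299094] [ 3.01833623 -0.25931586  0.69983399] [-0.38174282  0.32614635 -4.76626333] 17.6333 tcp 17.260796554910215 49.60116583350324
16 45 [139, 139, 140, 141, 140, 141, 140, 140, 139, 141, 141, 141, 142, 142, 142, 142, 140, 139, 142, 140, 140, 142, 141, 140, 138, 138, 139, 141, 142, 141, 140, 140, 139, 139, 138, 127, 117, 177, 227, 237, 236, 235, 234, 233, 235, 199, 112, 68]
16 55 [141, 144, 141, 140, 142, 141, 142, 142, 141, 143, 142, 141, 142, 143, 142, 143, 143, 144, 143, 142, 142, 142, 142, 144, 143, 142, 141, 142, 142, 143, 142, 140, 141, 143, 141, 134, 118, 161, 220, 237, 236, 235, 234, 233, 233, 175, 90, 68]
[147, 145, 141, 145, 137, 142, 145, 116, 85, 85, 84, 85, 83, 102, 137, 144, 106, 138, 137, 137, 138, 143, 144, 143, 142, 139, 142, 143, 143, 140, 144, 143, 145, 144, 143, 141, 141, 143, 144, 144, 144, 119, 134, 145, 143, 91, 86, 86, 85, 86, 92, 142, 141, 139, 137, 145, 144, 144, 140, 127]
60 45 [143, 143, 142, 142, 144, 140, 141, 142, 141, 142, 142, 142, 141, 140, 141, 140, 140, 134, 119, 196, 236, 236, 234, 233, 235, 189, 75, 65, 66, 69, 66, 69, 63, 65, 63, 64, 62, 64, 61, 61, 63, 61, 62, 62, 61, 60, 60, 58]
60 55 [142, 142, 144, 143, 145, 143, 142, 143, 142, 143, 145, 143, 143, 144, 142, 145, 145, 141, 123, 178, 238, 236, 234, 234, 234, 137, 64, 67, 67, 63, 66, 67, 66, 65, 67, 64, 66, 64, 65, 67, 65, 63, 62, 60, 63, 61, 61, 58]
[230, 232, 231, 228, 125, 129, 110, 144, 140, 144, 143, 143, 138, 134, 136, 133, 127, 130, 143, 142, 138, 139, 141, 144, 145, 141, 140, 145, 144, 143, 143, 144, 144, 144, 140, 142, 145, 143, 142, 143, 135, 133, 138, 139, 136, 134, 144, 146, 144, 142, 143, 124, 147, 147, 144, 146, 144, 233, 231, 233]
```

>>> send_rows([
  {"travel": [-0.002,0.004,-0.01],"angular": [0,0,0],"fingers": 36},
  {"travel": [-0.002,0.004,-0.02],"angular": [0,0,0],"fingers": 36},
  {"travel": [-0.002,0.004,-0.03],"angular": [0,0,0],"fingers": 36},
  {"travel": [-0.002,0.004,-0.03],"angular": [0,0,0],"fingers": 36},
  {"travel": [-0.002,0.004,-0.03],"angular": [0,0,0],"fingers": 36},
])

```text
time: 18.05
tcp_pos: [497.5, -173.4, 15.4]
ee_rot: [3.02, -0.26, 0.698]
wrist_force: [0.4, 0.9, -4.6]
width: 45.0
grasp_force: 64.9
```

>>> send_rows([
  {"travel": [0,0,0],"angular": [0,0,0],"fingers": 36},
  {"travel": [0,0,0],"angular": [0,0,0],"fingers": 36},
  {"travel": [0,0,0],"angular": [0,0,0],"fingers": 36},
  {"travel": [0,0,0],"angular": [0,0,0],"fingers": 36},
  {"travel": [0,0,0],"angular": [0,0,0],"fingers": 36},
])

```text
time: 18.47
tcp_pos: [498.2, -174.0, 16.5]
ee_rot: [3.018, -0.259, 0.7]
wrist_force: [-0.1, 0.5, -4.8]
width: 45.0
grasp_force: 64.9
```

>>> send_rows([
  {"travel": [0,0,-0.004],"angular": [0,0,0],"fingers": 36},
  {"travel": [0,0,-0.008],"angular": [0,0,0],"fingers": 36},
  {"travel": [0,0,-0.008],"angular": [0,0,0],"fingers": 36},
  {"travel": [0,0,-0.008],"angular": [0,0,0],"fingers": 36},
  {"travel": [0,0,-0.008],"angular": [0,0,0],"fingers": 36},
])

```text
time: 18.88
tcp_pos: [498.2, -174.0, 12.3]
ee_rot: [3.018, -0.259, 0.7]
wrist_force: [-0.6, 0.3, -4.2]
width: 45.3
grasp_force: 64.9
```

>>> send_rows([
  {"travel": [0,0,-0.002],"angular": [0,0,0],"fingers": 36},
  {"travel": [0,0,-0.002],"angular": [0,0,0],"fingers": 36},
  {"travel": [0,0,-0.002],"angular": [0,0,0],"fingers": 36},
])

```text
time: 19.13
tcp_pos: [498.2, -174.0, 12.3]
ee_rot: [3.017, -0.259, 0.702]
wrist_force: [-8.2, 2.0, 9.0]
width: 45.1
grasp_force: 66.8
```

>>> send_rows([
  {"travel": [0,0,0.002],"angular": [0,0,0],"fingers": 50},
  {"travel": [0,0,0.002],"angular": [0,0,0],"fingers": 62},
  {"travel": [0,0,0.002],"angular": [0,0,0],"fingers": 66},
  {"travel": [0,0,0.04],"angular": [0,0,0],"fingers": 66},
  {"travel": [0,0,0.1],"angular": [0,0,0],"fingers": 66},
])

```text
time: 19.55
tcp_pos: [495.6, -172.3, 58.6]
ee_rot: [3.024, -0.262, 0.69]
wrist_force: [0.6, 0.5, 0.7]
width: 65.8
grasp_force: 0.0
```

>>> send_rows([
  {"travel": [0,0,0.08],"angular": [0,0,0],"fingers": 66},
  {"travel": [-0.06,0.01,0.16],"angular": [0,0,0],"fingers": 66},
  {"travel": [-0.12,0.02,0.24],"angular": [0,0,0],"fingers": 66},
  {"travel": [-0.12,0.02,0.3],"angular": [0,0,0],"fingers": 66},
  {"travel": [-0.12,0.02,0.3],"angular": [0,0,0],"fingers": 66},
])

```text
time: 19.97
tcp_pos: [440.8, -166.7, 220.7]
ee_rot: [3.004, -0.257, 0.719]
wrist_force: [1.8, -1.1, 0.8]
width: 66.2
grasp_force: 0.0
```

```bash
python3 -c "
from m import *
for i in range(2): s=snap('wrist','w14')
st=robot.get_state();print(st['tcp_pos'],st['wrist_force'],st['time'])
s2=snap('side','s14'); snap('top','t14')
o=np.array([474,-222.])
g=cv2.cvtColor(rect('w14',42,-9.3,o),cv2.COLOR_BGR2GRAY).astype(int)
for y in (40,50,60,-50,-40): print('x -60..70',y,[int(v) for v in g[(y+130)*4,(-64+90)*4:(64+90)*4:8]])
for x in (-20,20): print('y -80..90',x,[int(v) for v in g[(-80+130)*4:(92+130)*4:8,(x+90)*4]])
xp=np.array([.3437,.939,0]);yp=np.array([-.939,.3437,0]);kn=np.array([416.4,234.2,0])+49.5*xp; kn[2]=298.8
for f,n in(('s14',kn),('s14',[437.1,2.6,62]),('t14',kn),('t14',[437.1,2.6,62])):
  u,v=np.int32(proj(f,n)); p=cv2.cvtColor(cv2.imread(f'pics/{f}.png'),cv2.COLOR_BGR2GRAY)[v-8:v+9,u-8:u+9]; print(f,u,v,p[::2,::2].tolist())
"
```

```text
[ 439.54083254 -165.36853179  215.23902039] [-0.09528484 -0.06935331  0.0359817 ] 20.0667
x -60..70 40 [61, 210, 204, 208, 211, 212, 207, 207, 212, 217, 217, 221, 223, 220, 215, 141, 95, 119, 127, 113, 120, 120, 119, 120, 127, 125, 123, 126, 124, 122, 125, 124, 120, 123, 122, 123, 124, 121, 121, 123, 123, 122, 121, 120, 123, 121, 122, 120, 119, 92, 111, 117, 114, 113, 119, 120, 106, 157, 214, 216, 80, 58, 57, 54]
x -60..70 50 [43, 195, 200, 212, 211, 212, 207, 216, 98, 122, 112, 71, 75, 112, 121, 95, 82, 117, 126, 127, 126, 129, 126, 125, 127, 125, 126, 124, 125, 126, 125, 127, 125, 125, 125, 125, 125, 126, 124, 125, 124, 125, 124, 123, 122, 123, 122, 120, 120, 123, 120, 123, 118, 120, 119, 121, 106, 175, 215, 214, 74, 59, 54, 57]
x -60..70 60 [51, 208, 203, 212, 211, 211, 208, 215, 102, 112, 116, 120, 119, 115, 112, 99, 80, 112, 122, 123, 120, 122, 122, 123, 124, 123, 124, 125, 121, 123, 120, 121, 121, 119, 120, 122, 123, 120, 122, 122, 119, 118, 120, 118, 119, 120, 118, 118, 120, 119, 116, 108, 105, 118, 118, 117, 100, 212, 213, 212, 74, 59, 58, 55]
x -60..70 -50 [144, 142, 142, 14
[... 2399 characters left out ...]
, 121, 83, 70, 57, 57, 81, 137, 172], [184, 137, 58, 46, 50, 48, 45, 75, 143], [185, 126, 47, 48, 53, 50, 45, 45, 110], [195, 131, 48, 45, 47, 46, 43, 41, 104], [200, 153, 61, 39, 42, 42, 40, 42, 112], [201, 186, 113, 52, 42, 39, 39, 50, 108], [200, 200, 181, 145, 110, 102, 95, 79, 91]]
t14 284 256 [[214, 213, 212, 213, 211, 196, 147, 116, 112], [215, 215, 211, 199, 184, 192, 192, 157, 120], [214, 212, 178, 117, 85, 102, 152, 197, 171], [213, 196, 102, 51, 49, 50, 85, 172, 203], [213, 165, 64, 46, 53, 50, 52, 140, 207], [209, 142, 56, 45, 48, 47, 55, 152, 209], [207, 143, 87, 47, 43, 44, 93, 186, 208], [207, 154, 129, 93, 66, 80, 154, 203, 176], [211, 178, 149, 138, 129, 157, 199, 180, 110]]
```

```bash
python3 -c "
from cell import robot
print(robot.job_done())"
```

```text
the job is handed in; nothing more can be done
None
```

The job is handed in, at about 20 s of the 59 s allowed. My last camera check showed the guard hooked on its stud, the shuttle fully out, and mould A lying in the free lane with its tab in the slot. Mould B was level with it in the other lane. No verdict came back when I handed it in.

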